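Tag out the glaze sprayer and take off its filler cap

ROBOT

A 6-joint arm with a two-finger parallel gripper is mounted at the origin on the work surface. World frame = base frame: x ahead of the robot, y to its left, z up, the work surface at z = 0. Lengths are in m, angles in rad, forces in N, time in s.
With the tool pointing down it reaches from about 0.325 to 1 m from the base axis. Payload 5.1 kg.
Tool frame: the origin (TCP) lies where the fingers leave the gripper's body, on its centre line; the fingertips stand 73 mm ahead of it and the grasp point (between the pads) lies bot.grasp_offset ahead of it (bot.grasp_offset is the distance from the TCP to the grasp point, in m); z points along the fingers, x is the direction in which the jaws open and shut, and the axes are right-handed (so a half turn about z gives the same grasp; the last joint's range is limited). The gripper opens to 85 mm and grips with 20 to 120 N. Pads are 22 mm wide; open, the fingers measure 114 mm over their backs; the gripper's body (76 mm by 85 mm) begins 54 mm behind the grasp point. The pads swing forward as they close: fully open they stand 13 mm farther back than shut.
Start: joints at [-1.339, 0.124, 1.65, -0, 1.367, -0.083], TCP at [0.201, -0.618, 0.304] pointing down, gripper open.
Joint ranges: [-2.61, 2.61], [-1.02, 2.33], [0.03, 2.71], [-1.35, 4.49], [0.32, 2.68], [-2.91, 2.91]. Speed limits (rad/s): [2.57, 2.57, 3.14, 3.14, 3.14, 3.14].

INTERFACE

Orientations are given as a unit quaternion [x, y, z, w].
In Python, from cell import status, capture, camera_model, finish_job, bot gives the robot as it stands.
- The arm moves only by the tool step_arm, never from a script. Its arguments are lists of equal length, an entry for each row: "claw": the finger opening in m, from 0 to 0.0854; "xyz": the shift along the tool's x, y, z in m, a list of three; "rot": the turn, a rotation vector about the tool's x, y, z in rad, a list of three. In form: {"claw": [claw, ...], "xyz": [[x, y, z], ...], "rot": [[rx, ry, rz], ...]}. A call has 1 to 20 rows; each row is the pose to reach, as a shift and turn from the pose commanded when the call began, along the tool's axes at that moment; what a row does not reach only later rows make up. A row lasts 1/10 s, in which the tool goes at most 50 mm and 8.59 degrees, less where a joint would pass 70% of its speed; a pose out of reach is approached as far as the arm can. A call with a gripper value outside its range is refused whole. The fingers move at their own pace and stop on an object; "grip_force" is the grip in N (left out, the last holds). Time passes only in rows, so rows that repeat a pose let the fingers close. It gives the time, the measured TCP pose, the force and the opening at its end, in the units of the state.
- status.observe(): the state, without advancing time (a new reading comes with each control period).
- capture(name): name is "side" or "top" or "wrist"; returns the picture (400x640x3 uint8, red, green, blue); there is no depth.
- camera_model(name): a dict with "fx", "fy", "cx", "cy" (pixels), "rvec" (rotation vector, rad) and "tvec" (3), from world to camera coordinates, as OpenCV has them; the wrist camera has in their place "mount" (4x4, takes a point from camera to tool coordinates, whose origin is the TCP and whose axes are the tool frame's). Camera axes: x right, y down, z forward; pixel columns grow to the right and rows downward; lengths in m; the calibration is good to about 2 mm. The wrist camera is an equidistant fisheye: a pixel r from the principal point sees the ray r / f radians off the axis. A picture is of the moment at which its call begins: read the wrist's pose just before it. camera_model takes no time and is no camera call.
- finish_job(): hands the job in, once; it reports no verdict.
The state is a dict: "time": time; "joint_positions": joint angles; "qd": joint speeds; "effort": joint torques, N m; "ee_pos": TCP position; "eef_rot": TCP orientation; "force": force on the tool from outside, world axes, zero at the start; "moment": the same for the moment, N m; "opening": opening from 0.0 (shut) to 1.0 (fully open).
Only numpy, scipy, OpenCV 4.12 (cv2) and the standard library are available. Lean on these libraries where they do the work, as an engineer would, in place of code of your own. Each camera call takes 0.05 s, during which the arm holds its last target.

TASK

The glaze sprayer on the packing bench is to be refilled. First take the yellow warning tag from its holder, hang it by its hole on the peg of the tag stand and let go of it; then unscrew the orange filler cap, lift it off and finish while still holding it in the gripper, about 10 cm above where it sat. Nobody knows whether the orange cap has a left-hand or a right-hand thread, so find out by trying which way loosens it; leave the grey cap on, the tag on its peg, and the loaf, the jar and the red gift box where they are.

Things in the scene. Friction and masses are not known exactly. Their poses are not given: they have to be found in the camera images.
- sprayer: Low white bench-top glaze sprayer, fixed, 140 x 300 mm (x, y), 100 mm high, flat metal deck on top. Origin at the centre of its underside, y along its length. Two upright filler necks stand on the deck, 80 mm either way along its y, one under the orange and one under the grey cap; which is which varies.
- orange_cap_center (a point): Centre (half-way up) of the orange filler cap: round ribbed cap, 52 mm diameter, 50 mm high, straight sides, white disc on its flat top, z up along its axis, about 90 g. It sits loose on its neck, underside on the sprayer's deck 100 mm above the bench; the neck reaches 23 mm up inside. Grip its sides from above in any direction; the upper 24 mm are solid.
- grey_cap_center (a point): Centre of the grey cap, which is the same in size and shape as the orange one and sits on the other neck. Leave it.
- tag_stand: Fixed stand: round foot 100 mm in diameter, 12 mm thick; upright steel post 16 mm in diameter, 155 mm high; one round steel peg. Origin at the centre of the foot's underside. The peg, 10 mm in diameter, leaves the post at 145 mm height towards the stand's own -x and rises 12 degrees to its tip.
- peg_tip (a point): The free tip of the peg: 80 mm from the post's axis along the stand's -x, 162 mm above the bench; its axes are the stand's.
- peg_mid (a point): A point on the peg's centre line half-way along, 37.5 mm from the post's axis, 153 mm above the bench.
- tag_holder: Black fixed holder, 80 x 100 mm, 35 mm high, in whose slot the tag stands upright (its bottom 8 mm above the bench, 27 mm deep in the slot). Origin at the centre of the underside; the slot runs along its y.
- tag_hole (a point): Centre of the square through hole (26 x 26 mm) in the yellow tag, a stiff plate 8 mm thick (its x), 60 mm wide (y), 135 mm tall (z, up at the start), about 70 g, red stripe below the hole. The centre is 73 mm above the tag's bottom, 62 mm below its top. Pinch the 49 mm of plain plate above the hole across the thickness, from above.
- tag: The same yellow tag; origin at the middle of its bottom edge. It stands in the holder's slot with up to 2 mm of play.
- orange_cap: The same cap; origin at the centre of its underside. Part-turn thread of hidden hand: the wrong way it binds hard after about 4 degrees; the right way it turns almost freely, is locked against lifting (2 mm play) up to 43 degrees, lifts straight off anywhere from 45 to 70 degrees (58 is good), and meets a stop at about 72 degrees.
- loaf: Round brown loaf, 130 mm in diameter, 54 mm high, between the sprayer and the tag stand; leave it.
- seed_jar: Glass jar with a steel lid, 64 mm in diameter, 90 mm high, nearer the robot than the sprayer; leave it.
- gift_box: Closed red gift box 150 x 130 mm, 110 mm high; leave it.
Not all that is in view belongs to the job. What is meant by the tag is not blue, and is the larger of those in its own colour.

How it is judged:
By the outcome, as a careful person would: the job done as asked, in the order asked, and still so for the second after the job is handed in, while the arm keeps its last pose, push and grip.
It also fails if it takes over 51 s, if anything falls off the work surface, if the arm or the gripper's body presses on something with over 40 N, if the wrist force passes 120 N, or if a joint passes its speed limit or range.

## Working session

There is one attempt and no reset: what is moved stays moved. The work goes in short steps, Python scripts to look and compute and a tool call to move; the robot and the scene stay as the last step left them, time stands still between calls to the robot, and variables do not carry over. Pictures are saved under pics/ and viewed, and the job is handed in when it is done.

Besides the shell and the picture viewer there is one more tool, called after "Request:" as name(argument=value, ...) on one line, values as JSON. step_arm: Moves the arm, as the interface text tells. Its arguments: {"type":"object","properties":{"claw":{"type":"array"},"xyz":{"type":"array"},"rot":{"type":"array"},"grip_force":{"type":"number"}},"required":["claw","xyz","rot"]}

```bash
ls; mkdir -p pics
python3 - <<'E'
from cell import status, capture, camera_model, bot
import cv2
print(status.observe()); print(bot.grasp_offset)
for n in ("side","top","wrist"):
    print(n,camera_model(n))
    cv2.imwrite(f"pics/{n}0.png",capture(n)[:,:,::-1])
E
```

```text
pics
{'time': 0.0, 'joint_positions': array([-1.33856444e+00,  1.24478982e-01,  1.65167933e+00, -1.85376248e-05,
        1.36752649e+00, -8.26176162e-02]), 'qd': array([ 1.17168183e-03, -5.46836366e-04, -6.59463597e-05, -8.31029200e-04,
       -2.30201980e-04,  3.91700501e-04]), 'effort': array([-1.06808322e-03, -4.23607850e+01, -3.65452731e+01, -2.56207195e-04,
        6.98997508e-03, -1.20687886e-07]), 'ee_pos': array([ 0.20113719, -0.617603  ,  0.30266663]), 'eef_rot': array([ 8.09220465e-01, -5.87504165e-01, -7.98819923e-04, -6.75455948e-04]), 'force': array([-0.2244849 , -0.95641379, -0.22704685]), 'moment': array([-0.03612055, -0.05717115, -0.00611172]), 'opening': 1.00253543819628}
0.0539
side {'fx': 388.16850222480844, 'fy': 388.16850222480844, 'cx': 322.923931476278, 'cy': 195.5180696938423, 'rvec': array([ 2.34545212, -0.49427202,  0.19227324]), 'tvec': array([-0.4734189 ,  0.32865532,  0.79598583])}
top {'fx': 447.0817107251958, 'fy': 447.0817107251958, 'cx': 318.25264780262194, 'cy': 202.192554041336, 'rvec': array([ 2.16050271, -2.12071985,  0.15445432]), 'tvec': array([0.10333366, 0.54402534, 1.42297747])}
wrist {'fx': 309.70691628693146, 'fy': 309.70691628693146, 'cx': 321.00053206181565, 'cy': 201.19602035012312, 'mount': array([[ 9.99999622e-01,  5.28254702e-05, -8.67992582e-04,
        -4.25839128e-04],
       [ 2.13623206e-04,  9.52643612e-01,  3.04088972e-01,
        -7.79522855e-02],
       [ 8.42951232e-04, -3.04089042e-01,  9.52643241e-01,
        -7.03967510e-02],
       [ 0.00000000e+00,  0.00000000e+00,  0.00000000e+00,
         1.00000000e+00]])}
```

View pics/side0.png

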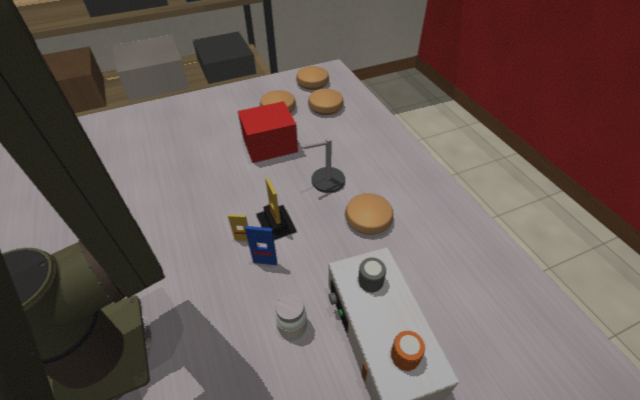

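View pics/top0.png

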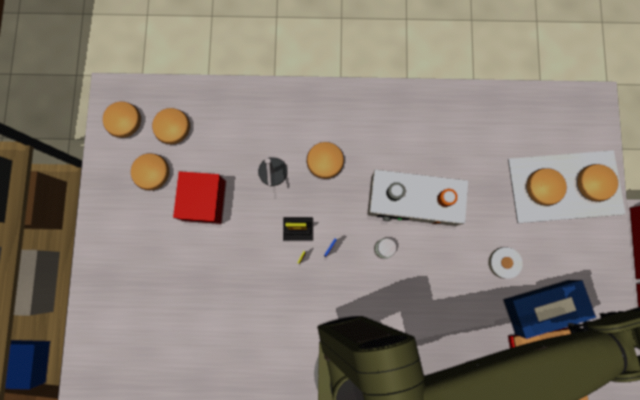

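View pics/wrist0.png

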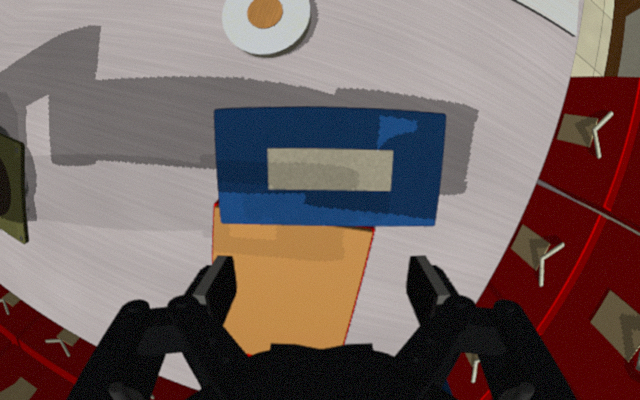

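The side view shows the yellow tag in the black holder at (273,200), a small yellow tag at (239,227), a blue tag at (262,245), the stand's post at (328,162) with its peg pointing left to (301,146), the grey cap at (372,274) and the orange cap at (408,350). The top view shows the same layout: holder (298,228), stand foot (272,172), orange cap (448,198).

Tag candidates, in side-view pixels: (273,200) yellow and large in the holder, (239,227) yellow but smaller, (262,245) blue. The one in the holder fits, being yellow and the larger of the two. I'll check it in a crop.

Run:
```python
import cv2,numpy as np
s=cv2.imread("pics/side0.png");t=cv2.imread("pics/top0.png")
a=cv2.resize(s[120:280,210:410],None,fx=4,fy=3.7,interpolation=cv2.INTER_CUBIC)
cv2.imwrite("pics/side_crop.png",cv2.resize(s[125:275,215:415],None,fx=4,fy=4,interpolation=cv2.INTER_CUBIC))
cv2.imwrite("pics/top_crop.png",cv2.resize(t[140:280,240:430],None,fx=4,fy=4,interpolation=cv2.INTER_CUBIC))
```

```text
(no output)
```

View pics/side_crop.png

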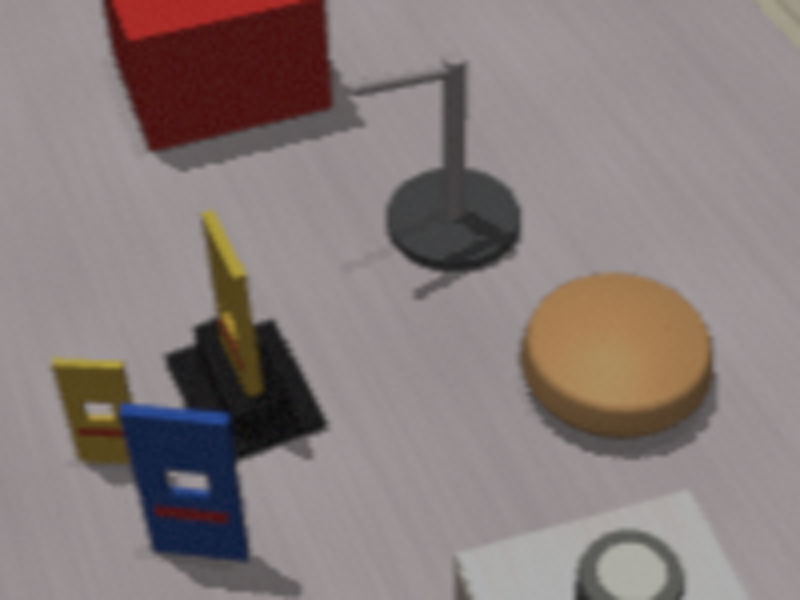

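View pics/top_crop.png

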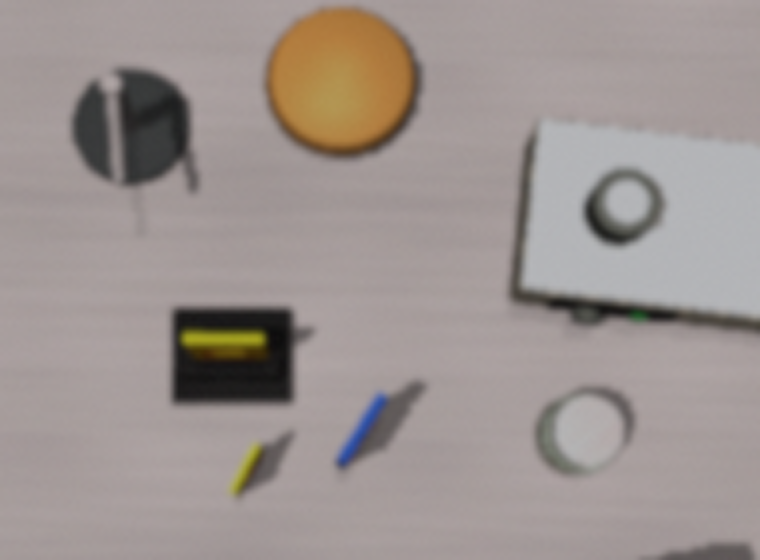

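The crop confirms that the tag at crop (230,300) is the tall yellow one standing in the black holder. The one at (95,410) is smaller and the third is blue. The plate faces roughly along world x, and the peg points towards the robot. Next I'll measure.

```bash
cat > h.py <<'E'
import numpy as np,cv2
from scipy.spatial.transform import Rotation as R
from cell import status,capture,camera_model,bot
def ray(n,px,st=None):
    m=camera_model(n); px=np.asarray(px,float).reshape(-1,2)
    u=(px-[m['cx'],m['cy']])/[m['fx'],m['fy']]
    if n=='wrist':
        r=np.linalg.norm(u,axis=1); k=np.where(r>1e-9,np.sin(r)/np.maximum(r,1e-9),1)
        d=np.c_[u*k[:,None],np.cos(r)]
        T=np.eye(4);T[:3,:3]=R.from_quat(st['eef_rot']).as_matrix();T[:3,3]=st['ee_pos']
        T=T@m['mount']; return T[:3,3],d@T[:3,:3].T
    Rm=R.from_rotvec(m['rvec']).as_matrix()
    return -Rm.T@m['tvec'],np.c_[u,np.ones(len(u))]@Rm
def plane(n,px,z,st=None):
    c,d=ray(n,px,st); return c+d*((z-c[2])/d[:,2])[:,None]
def tri(n1,p1,n2,p2,s1=None,s2=None):
    c1,d1=ray(n1,p1,s1);c2,d2=ray(n2,p2,s2);d1=d1[0]/np.linalg.norm(d1[0]);d2=d2[0]/np.linalg.norm(d2[0])
    A=np.c_[d1,-d2];t=np.linalg.lstsq(A,c2-c1,rcond=None)[0]
    a=c1+t[0]*d1;b=c2+t[1]*d2
    return (a+b)/2,np.linalg.norm(a-b)
def snap(n,name):
    st=status.observe(); im=capture(n)[:,:,::-1].copy(); cv2.imwrite(f"pics/{name}.png",im); return st,im
E
python3 - <<'E'
from h import *
t=cv2.imread("pics/top0.png");hsv=cv2.cvtColor(t,cv2.COLOR_BGR2HSV)
def cc(m,lo):
    n,l,s,c=cv2.connectedComponentsWithStats(m)
    return [(i,s[i].tolist(),c[i].round(1).tolist()) for i in range(1,n) if s[i][4]>lo],l
y=cv2.inRange(hsv,(25,120,120),(34,255,255)); r,l=cc(y,10);print('yellow',r)
for i,s,c in r:
    pts=np.argwhere(l==i)[:,::-1].astype(np.float32);rc=cv2.minAreaRect(pts);print(rc); b=cv2.boxPoints(rc)
    print(plane('top',[c],.143).round(4),plane('top',b,.143).round(4).tolist())
# orange cap
roi=np.zeros(t.shape[:2],np.uint8);roi[175:220,420:480]=255
o=cv2.inRange(hsv,(3,150,100),(14,255,255))&roi; r,l=cc(o,20);print('orange',r)
roi=np.zeros(t.shape[:2],np.uint8)
for i,s,c in r:
    (cx,cy),rad=cv2.minEnclosingCircle(np.argwhere(l==i)[:,::-1].astype(np.float32));print(cx,cy,rad,plane('top',[[cx,cy]],.15))
print('grey',plane('top',[[240+625/4,140+200/4]],.15))
print('sprayer corners',plane('top',[[240+540/4,140+122/4],[240+520/4,140+290/4],[468,180],[463,223]],.10).round(3).tolist())
print('post top',plane('top',[[240+112/4,140+82/4]],.155),'tip',plane('top',[[240+122/4,140+183/4]],.162))
print('tri tip',tri('top',[240+122/4,140+183/4],'side',[215+355/4,125+92/4]))
print('tri posttop',tri('top',[240+112/4,140+80/4],'side',[215+455/4,125+63/4]))
b=cv2.inRange(hsv,(0,0,0),(180,255,70));roi=np.zeros(t.shape[:2],np.uint8);roi[210:245,275:320]=255
pts=np.argwhere((t.max(2)<70)&(roi>0))[:,::-1].astype(np.float32);rc=cv2.minAreaRect(pts);print('holder',rc,plane('top',cv2.boxPoints(rc),.035).round(4).tolist())
E
```

```text
yellow [(1, [286, 223, 20, 3, 57], [295.4, 224.1]), (2, [298, 252, 7, 11, 22], [300.8, 257.0])]
((295.5, 224.0), (2.0, 19.0), 90.0)
[[0.4584 0.1805 0.143 ]] [[0.4612, 0.209, 0.143], [0.4623, 0.1515, 0.143], [0.4562, 0.1514, 0.143], [0.4551, 0.2088, 0.143]]
((300.79998779296875, 256.8999938964844), (1.341640830039978, 11.627553939819336), 26.56505012512207)
[[0.36   0.1617 0.143 ]] [[0.3456, 0.1709, 0.143], [0.3768, 0.1561, 0.143], [0.375, 0.1525, 0.143], [0.3439, 0.1673, 0.143]]
orange [(1, [440, 189, 17, 17, 90], [446.5, 197.6])]
447.9468078613281 196.6702117919922 8.383524894714355 [[ 0.54965071 -0.27999118  0.15      ]]
grey [[ 0.5673482  -0.12363987  0.15      ]]
sprayer corners [[0.638, -0.065, 0.1], [0.503, -0.05, 0.1], [0.613, -0.359, 0.1], [0.476, -0.339, 0.1]]
post top [[0.65109097 0.26887243 0.155     ]] tip [[0.57132683 0.25765316 0.162     ]]
tri tip (array([0.57434049, 0.25747755, 0.15929525]), np.float64(0.005047947139173303))
tri posttop (array([0.65371388, 0.26977572, 0.14900364]), np.float64(0.0008600787957209259))
holder ((298.0, 228.5), (21.0, 28.0), 90.0) [[0.4886, 0.2245, 0.035], [0.4903, 0.1329, 0.035], [0.4217, 0.1315, 0.035], [0.42, 0.2225, 0.035]]
```

```bash
cat >> h.py <<'E'
def goal(xyz,yaw):
    """shift & turn in tool axes from the current measured pose to TCP xyz, tool down, tool-x at yaw deg"""
    st=status.observe();R0=R.from_quat(st['eef_rot'])
    c,s=np.cos(np.radians(yaw)),np.sin(np.radians(yaw))
    R1=R.from_matrix(np.array([[c,s,0],[s,-c,0],[0,0,-1.]]))
    print('pos',st['ee_pos'].round(4),'t',round(st['time'],2),'op',round(st['opening'],3),'F',st['force'].round(1))
    print('xyz',R0.inv().apply(np.array(xyz)-st['ee_pos']).round(4),'rot',(R0.inv()*R1).as_rotvec().round(4))
E
python3 -c "
from h import *
goal([.458,.18,.30],0)"
```

```text
pos [ 0.2011 -0.6177  0.3029] t 0.15 op 0.999 F [ 0.1 -0.8  0.3]
xyz [-0.679  -0.4912  0.0041] rot [-1.200e-03  1.300e-03 -1.256e+00]
```

Request:
step_arm(claw=[0.05,0.05,0.05,0.05,0.05,0.05,0.05,0.05,0.05,0.05,0.05,0.05,0.05,0.05,0.05,0.05,0.05,0.05,0.05,0.05], xyz=[[-0.679,-0.491,0.003],[-0.679,-0.491,0.003],[-0.679,-0.491,0.003],[-0.679,-0.491,0.003],[-0.679,-0.491,0.003],[-0.679,-0.491,0.003],[-0.679,-0.491,0.003],[-0.679,-0.491,0.003],[-0.679,-0.491,0.003],[-0.679,-0.491,0.003],[-0.679,-0.491,0.003],[-0.679,-0.491,0.003],[-0.679,-0.491,0.003],[-0.679,-0.491,0.003],[-0.679,-0.491,0.003],[-0.679,-0.491,0.003],[-0.679,-0.491,0.003],[-0.679,-0.491,0.003],[-0.679,-0.491,0.003],[-0.679,-0.491,0.003]], rot=[[0,0,-1.256],[0,0,-1.256],[0,0,-1.256],[0,0,-1.256],[0,0,-1.256],[0,0,-1.256],[0,0,-1.256],[0,0,-1.256],[0,0,-1.256],[0,0,-1.256],[0,0,-1.256],[0,0,-1.256],[0,0,-1.256],[0,0,-1.256],[0,0,-1.256],[0,0,-1.256],[0,0,-1.256],[0,0,-1.256],[0,0,-1.256],[0,0,-1.256]])

```text
time: 2.15
ee_pos: [0.4576, 0.1789, 0.3006]
eef_rot: [1.0, -0.0, -0.0, 0.0]
force: [1.5, -1.0, 0.1]
opening: 0.586
```

Run:
```python
from h import *
goal([.458,.18,.173],0)
st,im=snap('wrist','w1'); snap('top','t1')
import json; json.dump({k:(v.tolist() if hasattr(v,'tolist') else v) for k,v in st.items()},open('st1.json','w'))
```

```text
pos [0.4576 0.1789 0.3006] t 2.15 op 0.586 F [ 1.5 -1.   0.1]
xyz [ 0.0005 -0.0012  0.1276] rot [ 0.0005  0.0005 -0.0007]
```

View pics/w1.png

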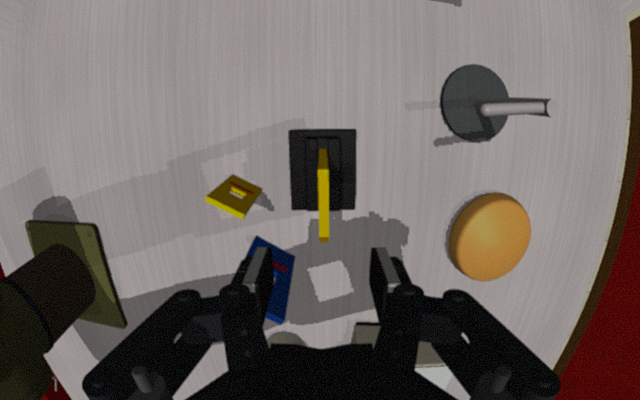

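View pics/t1.png

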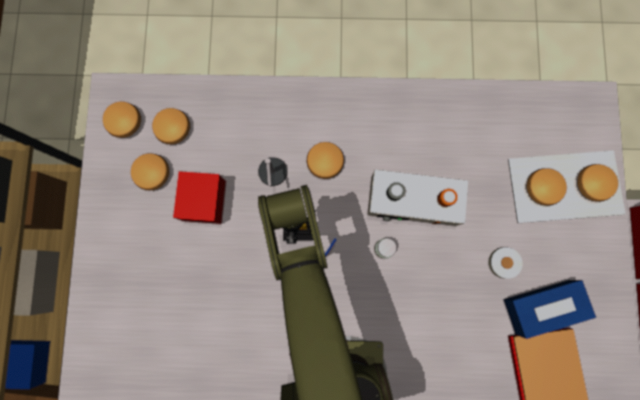

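The wrist view shows the tag's top edge as a vertical bar around (323,200), midway between the open fingers, with the stand at (475,102)–(548,107). I'll refine the tag and peg from this view.

Run:
```python
from h import *
import json
st={k:np.array(v) for k,v in json.load(open('st1.json')).items()}
im=cv2.imread('pics/w1.png')
cv2.imwrite('pics/w1c.png',np.vstack([cv2.resize(im[60:150,420:570],None,fx=5,fy=5,interpolation=cv2.INTER_CUBIC)]))
cv2.imwrite('pics/w1d.png',cv2.resize(im[120:260,270:380],None,fx=4,fy=4,interpolation=cv2.INTER_CUBIC))
```

```text
(no output)
```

View pics/w1c.png

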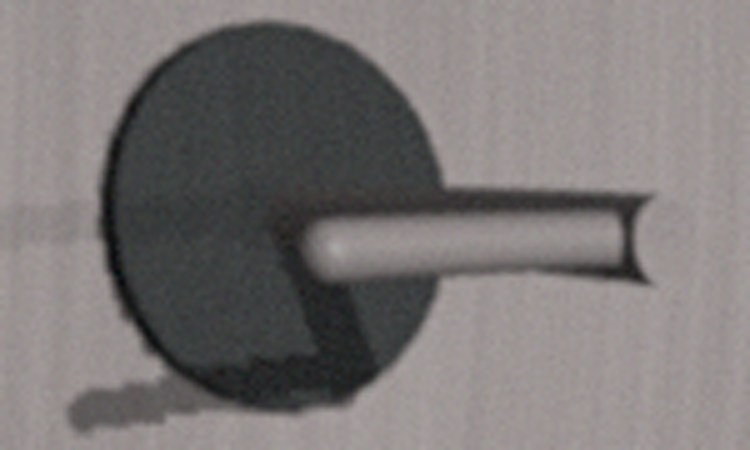

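View pics/w1d.png

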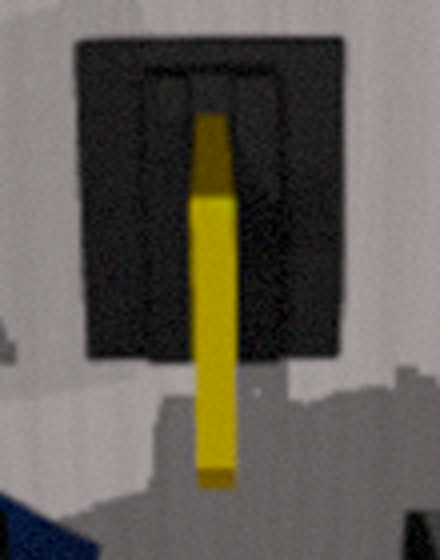

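Run:
```python
from h import *
import json
st={k:np.array(v) for k,v in json.load(open('st1.json')).items()}
im=cv2.imread('pics/w1.png');hsv=cv2.cvtColor(im,cv2.COLOR_BGR2HSV)
m=cv2.inRange(hsv,(22,150,170),(34,255,255));m[:,:300]=0;m[:,345:]=0;m[:165]=0
p=np.argwhere(m>0)[:,::-1].astype(np.float32);rc=cv2.minAreaRect(p);b=cv2.boxPoints(rc);print(rc)
print('tag top',plane('wrist',[rc[0]],.143,st).round(4))
c=[[270+(189+1)/4,120+196/4],[270+237/4,120+196/4],[270+196/4,120+467/4],[270+237/4,120+467/4]]
print(plane('wrist',c,.143,st).round(4).tolist())
tip=[420+325/5,60+248/5];pt=[420+682/5,60+239/5]
print('tip',plane('wrist',[tip],.162,st),'post',plane('wrist',[pt],.155,st))
print(tri('wrist',tip,'top',[240+122/4,140+183/4],st),tri('wrist',tip,'side',[215+357/4,125+91/4],st))
hc=[[78,40],[343,38],[87,357],[338,356]]
print('holder',plane('wrist',[[270+a/4,120+b/4] for a,b in hc],.035,st).round(4).tolist())
# peg axis point near post (at post surface 10mm, z .147)
print('pegroot',plane('wrist',[[420+610/5,60+237/5]],.147,st))
f=[420+272/5,60+215/5]; print('foot',plane('wrist',[f],.012,st))
```

```text
((323.0325927734375, 202.49929809570312), (65.15852355957031, 8.737066268920898), 88.75463104248047)
tag top [[0.459  0.1834 0.143 ]]
[[0.4548, 0.2098, 0.143], [0.4636, 0.2098, 0.143], [0.4558, 0.1544, 0.143], [0.464, 0.1544, 0.143]]
tip [[0.57733161 0.26070135 0.162     ]] post [[0.65699946 0.27126043 0.155     ]]
(array([0.56967449, 0.25838354, 0.17408895]), np.float64(0.004396706989606326)) (array([0.57985223, 0.26074354, 0.15688961]), np.float64(0.000704966619237995))
holder [[0.4232, 0.231, 0.035], [0.4949, 0.2315, 0.035], [0.4235, 0.1404, 0.035], [0.4958, 0.1406, 0.035]]
pegroot [[0.64625049 0.26972765 0.147     ]]
foot [[0.6470192  0.27010844 0.012     ]]
```

Request:
step_arm(claw=[0.05,0.05,0.05,0.05,0.05,0.05,0.0,0.0,0.0,0.0,0.0,0.0], xyz=[[0.001,-0.003,0.03],[0.001,-0.003,0.06],[0.001,-0.003,0.09],[0.001,-0.003,0.115],[0.001,-0.003,0.128],[0.001,-0.003,0.128],[0.001,-0.003,0.128],[0.001,-0.003,0.128],[0.001,-0.003,0.128],[0.001,-0.003,0.128],[0.001,-0.003,0.128],[0.001,-0.003,0.128]], rot=[[0,0,0],[0,0,0],[0,0,0],[0,0,0],[0,0,0],[0,0,0],[0,0,0],[0,0,0],[0,0,0],[0,0,0],[0,0,0],[0,0,0]], grip_force=40)

```text
time: 3.45
ee_pos: [0.4598, 0.1829, 0.1747]
eef_rot: [1.0, 0.0, 0.001, -0.0]
force: [-1.0, -0.8, 5.6]
opening: 0.088
```

Run:
```python
from h import *
st,im=snap('wrist','w2'); print(st['ee_pos'],st['opening'],st['force'],st['moment'])
```

```text
[0.45979805 0.18290092 0.17471155] 0.08836593697686311 [-0.99649171 -0.78388414  5.58675826] [-0.06659485  0.24593382 -0.06246657]
```

View pics/w2.png

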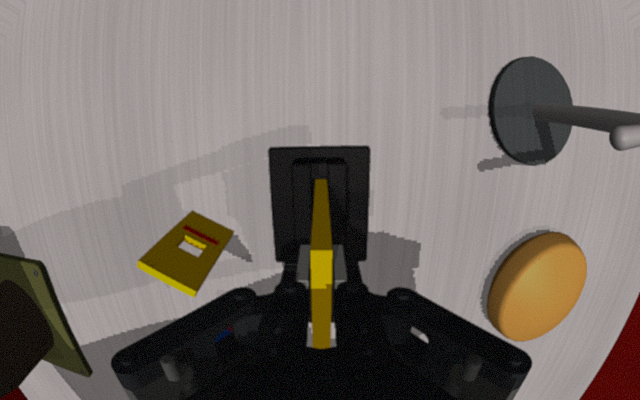

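Request:
step_arm(claw=[0,0,0,0,0,0,0,0,0,0,0,0], xyz=[[0,0,-0.02],[0,0,-0.045],[0,0,-0.083],[0,0,-0.083],[0.03,-0.03,-0.083],[0.06,-0.06,-0.083],[0.081,-0.072,-0.083],[0.081,-0.072,-0.083],[0.081,-0.072,-0.083],[0.081,-0.072,-0.083],[0.081,-0.072,-0.083],[0.081,-0.072,-0.083]], rot=[[0,0,0],[0,0,0],[0,0,0],[0,0,0],[0,0,-0.05],[0,0,-0.1],[0,0,-0.14],[0,0,-0.14],[0,0,-0.14],[0,0,-0.14],[0,0,-0.14],[0,0,-0.14]])

```text
time: 4.7
ee_pos: [0.5394, 0.2542, 0.2561]
eef_rot: [0.998, 0.07, 0.0, -0.0]
force: [-0.5, 0.6, -1.0]
opening: 0.09
```

Run:
```python
from h import *
st,im=snap('wrist','w3'); print(st['ee_pos'],st['opening'],st['force'],st['moment'])
s2,im2=snap('side','s3')
cv2.imwrite('pics/s3c.png',cv2.resize(im2[80:230,220:420],None,fx=4,fy=4,interpolation=cv2.INTER_CUBIC))
cv2.imwrite('pics/w3c.png',cv2.resize(im[40:300,280:640],None,fx=2.2,fy=2.2,interpolation=cv2.INTER_CUBIC))
import json; json.dump({k:(v.tolist() if hasattr(v,'tolist') else v) for k,v in st.items()},open('st3.json','w'))
```

```text
[0.53935413 0.25418485 0.25605399] 0.08953024614153131 [-0.53646374  0.61338748 -1.04819192] [-0.02344341 -0.02025467 -0.04368718]
```

View pics/w3c.png

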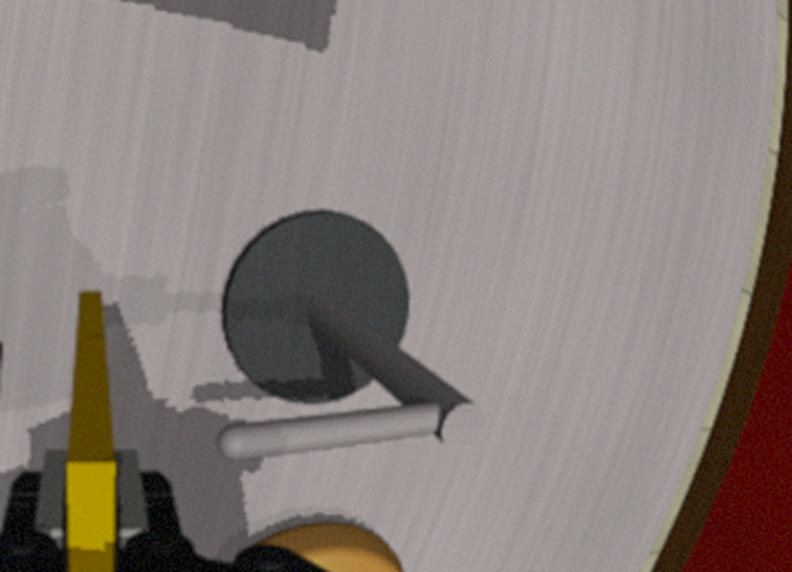

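View pics/s3c.png

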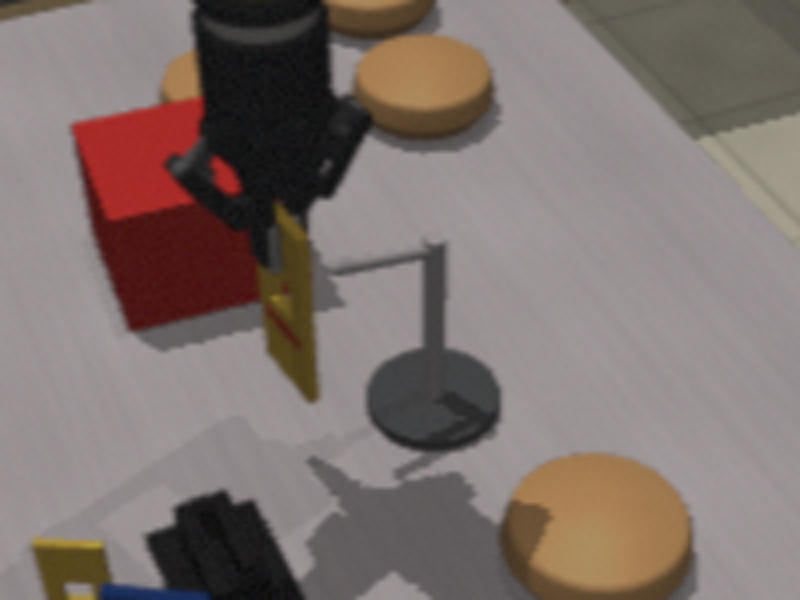

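Run:
```python
from h import *
import json
st={k:np.array(v) for k,v in json.load(open('st3.json')).items()}
f=lambda x,y:[280+x/2.2,40+y/2.2]
R0=R.from_quat(st['eef_rot'])
def T(p): return R0.inv().apply(np.asarray(p)-st['ee_pos']).round(4)
tip=f(234,441);root=f(437,420)
tp=plane('wrist',[tip],.162,st)[0];rp=plane('wrist',[root],.147,st)[0]
print('tip',tp,T(tp),'root',rp,T(rp),'yaw',np.degrees(np.arctan2(*(rp-tp)[1::-1])))
print('post',plane('wrist',[f(475,420)],.155,st))
print('tri',tri('wrist',tip,'side',[220+338/4,80+270/4],st))
# tag top: top edge visible ends y 461..548 crop (yellow bright = top face)
zt=st['ee_pos'][2]-.1747+.143
for q in [(67,461),(116,461),(67,548),(116,548)]: print('tagtop',T(plane('wrist',[f(*q)],zt,st)[0]))
for q in [(78,292),(101,292)]: print('tagbottom far edge',T(plane('wrist',[f(*q)],zt-.135,st)[0]))
```

```text
tip [0.57758221 0.2610497  0.162     ] [ 0.0388 -0.0015  0.0941] root [0.64745717 0.26893489 0.147     ] [0.1091 0.0004 0.1091] yaw 6.438429596730134
post [[0.65630609 0.27321204 0.155     ]]
tri (array([0.57924379, 0.25936928, 0.15834706]), np.float64(0.001104555480501823))
tagtop [-0.0038 -0.0271  0.0317]
tagtop [ 0.0044 -0.0271  0.0317]
tagtop [-0.004  -0.0096  0.0317]
tagtop [ 0.0047 -0.0096  0.0317]
tagbottom far edge [-0.0043 -0.0262  0.1667]
tagbottom far edge [ 0.0038 -0.0262  0.1667]
```

Request:
step_arm(claw=[0,0,0,0,0,0,0,0,0,0], xyz=[[0.01,-0.003,0],[0.025,-0.003,0],[0.035,-0.003,0],[0.045,-0.003,0.001],[0.053,-0.003,0.003],[0.061,-0.003,0.005],[0.069,-0.003,0.006],[0.077,-0.003,0.008],[0.08,-0.003,0.009],[0.08,-0.003,0.009]], rot=[[0,0,0],[0,0,0],[0,0,0],[0,0,0],[0,0,0],[0,0,0],[0,0,0],[0,0,0],[0,0,0],[0,0,0]])

```text
time: 5.8
ee_pos: [0.6189, 0.2687, 0.2465]
eef_rot: [0.998, 0.07, -0.0, 0.0]
force: [-0.9, -0.4, -0.5]
opening: 0.086
```

Run:
```python
from h import *
st,im=snap('wrist','w4'); print(st['ee_pos'],st['opening'],st['force'],st['moment'])
s2,im2=snap('side','s4')
a=cv2.resize(im2[80:230,220:420],None,fx=4,fy=4,interpolation=cv2.INTER_CUBIC)
cv2.imwrite('pics/s4c.png',a)
```

```text
[0.61890685 0.26871735 0.24651589] 0.08601761856244079 [-0.88663765 -0.37549489 -0.48479377] [0.00782919 0.00577198 0.00792602]
```

View pics/s4c.png

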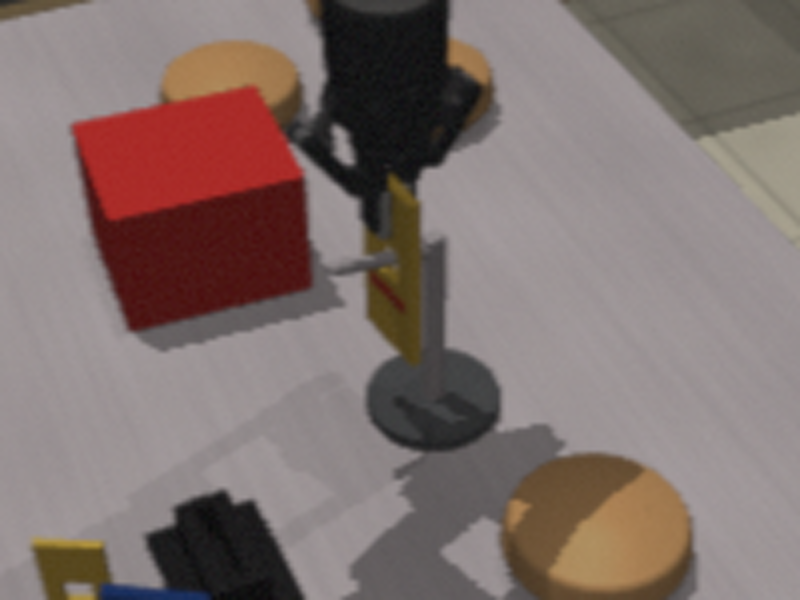

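View pics/w4.png

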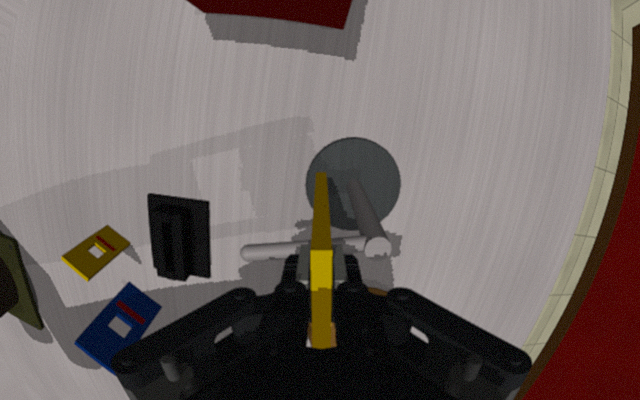

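The side crop shows the peg passing through the hole at crop (385,262), with its tip out on the robot side, and the contact force is near zero. Next I'll lower until the top of the hole rests on the peg.

Request:
step_arm(claw=[0,0,0], xyz=[[0,0,0.003],[0,0,0.006],[0,0,0.006]], rot=[[0,0,0],[0,0,0],[0,0,0]])

```text
time: 6.2
ee_pos: [0.6182, 0.2686, 0.2402]
eef_rot: [0.998, 0.07, -0.001, 0.0]
force: [0.5, 0.2, -0.7]
opening: 0.088
```

Request:
step_arm(claw=[0,0], xyz=[[0,0,0.0015],[0,0,0.002]], rot=[[0,0,0],[0,0,0]])

```text
time: 6.4
ee_pos: [0.6186, 0.2688, 0.2388]
eef_rot: [0.998, 0.07, -0.0, -0.0]
force: [-0.1, 0.4, -0.1]
opening: 0.09
```

Request:
step_arm(claw=[0,0], xyz=[[0,0,0.0015],[0,0,0.002]], rot=[[0,0,0],[0,0,0]])

```text
time: 6.6
ee_pos: [0.6189, 0.2688, 0.2381]
eef_rot: [0.998, 0.07, 0.0, -0.0]
force: [-3.0, -0.0, 5.9]
opening: 0.084
```

Contact at 5.9 N upward, so the hole edge is on the peg. I'll open slightly and look before withdrawing.

Request:
step_arm(claw=[0.012,0.02,0.028,0.028,0.028,0.028,0.028], xyz=[[0,0,-0.001],[0,0,-0.001],[0,0,-0.001],[0,0,-0.001],[0,0,-0.001],[0,0,-0.001],[0,0,-0.001]], rot=[[0,0,0],[0,0,0],[0,0,0],[0,0,0],[0,0,0],[0,0,0],[0,0,0]])

```text
time: 7.3
ee_pos: [0.6187, 0.2687, 0.2379]
eef_rot: [0.998, 0.07, 0.0, 0.0]
force: [-0.5, 0.1, -0.6]
opening: 0.329
```

Run:
```python
from h import *
st,im=snap('wrist','w5'); print(st['ee_pos'],st['opening'],st['force'],st['moment'])
s2,im2=snap('side','s5')
a=cv2.resize(im2[80:230,250:400],None,fx=2.6,fy=2.6,interpolation=cv2.INTER_CUBIC)
b=cv2.resize(im[110:260,220:420],None,fx=2,fy=2.6,interpolation=cv2.INTER_CUBIC)
cv2.imwrite('pics/c5.png',np.hstack([a,b]))
```

```text
[0.6186667  0.26872593 0.23789727] 0.32923128600852253 [-0.46882104  0.06352936 -0.59984718] [0.01196503 0.0295981  0.01874872]
```

View pics/c5.png

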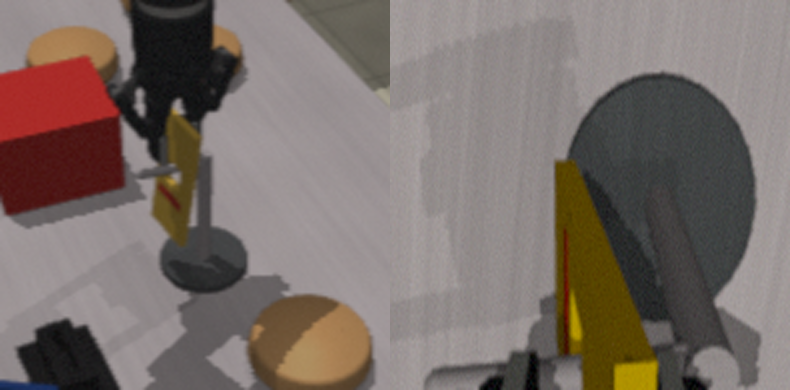

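Request:
step_arm(claw=[0.035,0.042,0.05,0.06,0.06,0.06,0.06,0.06], xyz=[[0,0,-0.001],[0,0,-0.002],[0,0,-0.003],[0,0,-0.005],[0,0,-0.007],[0,0,-0.007],[0,0,-0.007],[0,0,-0.007]], rot=[[0,0,0],[0,0,0],[0,0,0],[0,0,0],[0,0,0],[0,0,0],[0,0,0],[0,0,0]])

```text
time: 8.2
ee_pos: [0.6186, 0.2687, 0.2448]
eef_rot: [0.998, 0.07, -0.0, 0.0]
force: [0.0, -0.2, -0.1]
opening: 0.701
```

Run:
```python
from h import *
st,im=snap('wrist','w6'); print(st['ee_pos'],st['opening'],st['force'],st['moment'])
s2,im2=snap('side','s6')
a=cv2.resize(im2[80:230,250:400],None,fx=2.6,fy=2.6,interpolation=cv2.INTER_CUBIC)
b=cv2.resize(im[150:400,220:420],None,fx=2,fy=1.56,interpolation=cv2.INTER_CUBIC)
cv2.imwrite('pics/c6.png',np.hstack([a,b]))
```

```text
[0.61860401 0.26871434 0.24483762] 0.701183563312495 [ 3.16748344e-05 -1.92702345e-01 -8.62684980e-02] [ 0.04357535 -0.04536038  0.00328264]
```

View pics/c6.png

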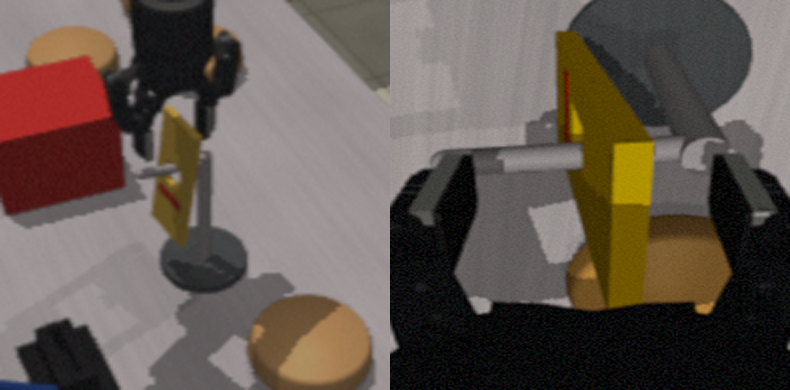

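The tag hangs on the peg with both fingers well clear of it. Next I lift away and travel to the orange cap.

Run:
```python
from h import *
goal([.552,-.279,.32],-20)
```

```text
pos [0.6186 0.2687 0.2448] t 8.3 op 0.7 F [0.5 0.5 0.3]
xyz [-0.1424  0.5331 -0.0751] rot [1.000e-04 2.000e-04 4.891e-01]
```

Request:
step_arm(claw=[0.06,0.06,0.06,0.06,0.07,0.08,0.08,0.08,0.08,0.08,0.08,0.08,0.08,0.08,0.08,0.08,0.08,0.08,0.08,0.08], xyz=[[0,0,-0.02],[0,0,-0.05],[0,0,-0.085],[0,0,-0.1],[-0.142,0.533,-0.09],[-0.142,0.533,-0.09],[-0.142,0.533,-0.09],[-0.142,0.533,-0.08],[-0.142,0.533,-0.075],[-0.142,0.533,-0.075],[-0.142,0.533,-0.075],[-0.142,0.533,-0.075],[-0.142,0.533,-0.075],[-0.142,0.533,-0.075],[-0.142,0.533,-0.075],[-0.142,0.533,-0.075],[-0.142,0.533,-0.075],[-0.142,0.533,-0.075],[-0.142,0.533,-0.075],[-0.142,0.533,-0.075]], rot=[[0,0,0],[0,0,0],[0,0,0],[0,0,0],[0,0,0.489],[0,0,0.489],[0,0,0.489],[0,0,0.489],[0,0,0.489],[0,0,0.489],[0,0,0.489],[0,0,0.489],[0,0,0.489],[0,0,0.489],[0,0,0.489],[0,0,0.489],[0,0,0.489],[0,0,0.489],[0,0,0.489],[0,0,0.489]])

```text
time: 10.3
ee_pos: [0.5528, -0.2775, 0.3201]
eef_rot: [0.985, -0.173, 0.0, 0.0]
force: [1.3, 0.4, -0.6]
opening: 0.94
```

Run:
```python
from h import *
st,im=snap('wrist','w7'); print(st['time'],st['ee_pos'],st['opening'],st['force'],st['moment'])
s2,im2=snap('side','s7')
import json; json.dump({k:(v.tolist() if hasattr(v,'tolist') else v) for k,v in st.items()},open('st7.json','w'))
a=cv2.resize(im2[100:220,270:370],None,fx=4,fy=4,interpolation=cv2.INTER_CUBIC)
cv2.imwrite('pics/c7.png',a)
```

```text
10.3 [ 0.55284459 -0.27745598  0.32011398] 0.9403079338066852 [ 1.2673746   0.38208676 -0.55770303] [-0.02579329 -0.01705053 -0.00042199]
```

View pics/c7.png

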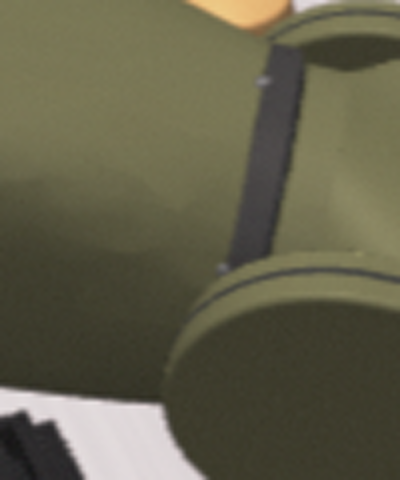

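View pics/w7.png

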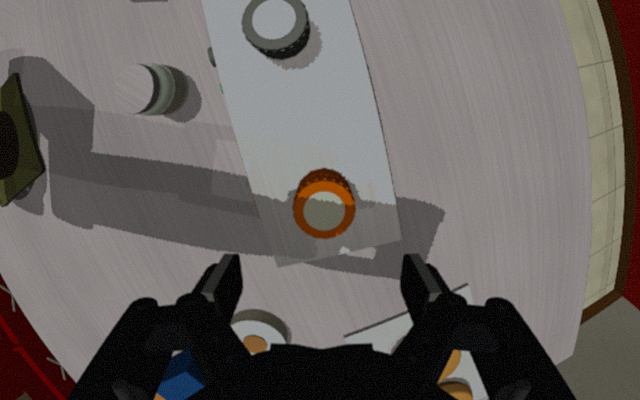

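The wrist view shows the orange cap with its disc at (324,208), and the grey cap at (277,20) in the far corner. The arm blocks the side view here, so I'll use the top view for the tag.

Run:
```python
from h import *
import json
st={k:np.array(v) for k,v in json.load(open('st7.json')).items()}
im=cv2.imread('pics/w7.png');hsv=cv2.cvtColor(im,cv2.COLOR_BGR2HSV)
m=cv2.inRange(hsv,(2,150,60),(16,255,255));m[:150]=0;m[250:]=0;m[:,:280]=0;m[:,370:]=0
cs,_=cv2.findContours(m,cv2.RETR_CCOMP,cv2.CHAIN_APPROX_NONE)
R0=R.from_quat(st['eef_rot'])
for c in cs:
    if len(c)>40:
        e=cv2.fitEllipse(c); w=plane('wrist',[e[0]],.15,st)[0]
        P=plane('wrist',c[:,0],.15,st); (q,rr)=cv2.minEnclosingCircle((P[:,:2]*1000).astype(np.float32))
        print(len(c),e,w.round(4),np.array(q)/1000,rr,'tool',R0.inv().apply(w-st['ee_pos']).round(4))
_,t=snap('top','t7')
cv2.imwrite('pics/t7c.png',cv2.resize(t[140:280,220:420],None,fx=4,fy=4,interpolation=cv2.INTER_CUBIC))
```

```text
200 ((323.18780517578125, 204.5917510986328), (59.84397506713867, 67.81890869140625), 173.03402709960938) [ 0.5539 -0.2792  0.15  ] [ 0.55409235 -0.27940155] 29.83897590637207 tool [0.0015 0.0013 0.1701]
119 ((323.67010498046875, 210.40859985351562), (40.886253356933594, 43.04609680175781), 85.77733612060547) [ 0.5525 -0.284   0.15  ] [ 0.5522511  -0.28432397] 18.31171226501465 tool [0.0019 0.0063 0.1701]
```

View pics/t7c.png

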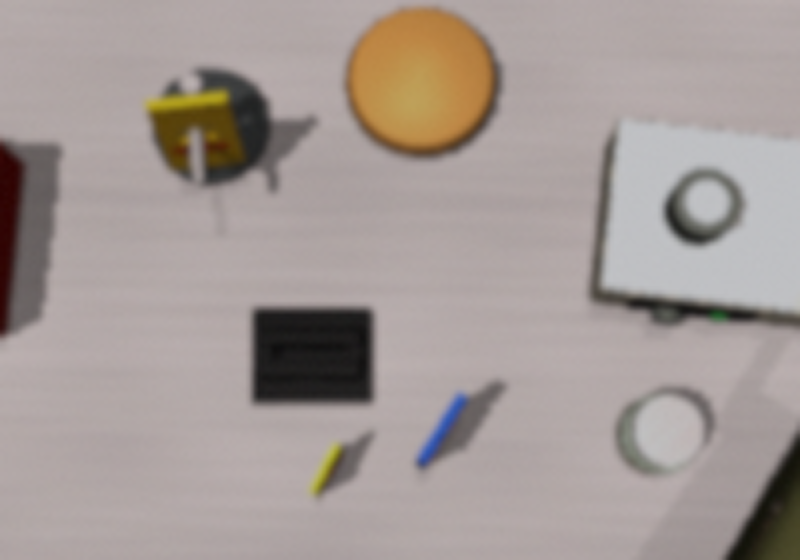

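The top crop shows the tag hanging on the peg at (200,120) and the holder empty. The white disc puts the cap axis at (0.552, -0.284), so I descend and grip.

Request:
step_arm(claw=[0.08,0.08,0.08,0.08,0.08,0.08,0.08,0.045,0.045,0.045,0.045,0.045,0.045,0.045], xyz=[[0.002,0.006,0.02],[0.002,0.006,0.05],[0.002,0.006,0.08],[0.002,0.006,0.105],[0.002,0.006,0.122],[0.002,0.006,0.132],[0.002,0.006,0.132],[0.002,0.006,0.132],[0.002,0.006,0.132],[0.002,0.006,0.132],[0.002,0.006,0.132],[0.002,0.006,0.132],[0.002,0.006,0.132],[0.002,0.006,0.132]], rot=[[0,0,0],[0,0,0],[0,0,0],[0,0,0],[0,0,0],[0,0,0],[0,0,0],[0,0,0],[0,0,0],[0,0,0],[0,0,0],[0,0,0],[0,0,0],[0,0,0]], grip_force=50)

```text
time: 11.85
ee_pos: [0.553, -0.2858, 0.1901]
eef_rot: [0.985, -0.174, 0.001, 0.001]
force: [-0.6, 0.7, 6.1]
opening: 0.597
```

Run:
```python
from h import *
st,im=snap('wrist','w8'); print(st['time'],st['ee_pos'],st['opening'],st['force'],st['moment'],st['joint_positions'].round(3))
```

```text
11.85 [ 0.55303188 -0.28575256  0.19012996] 0.5966475638114394 [-0.5572705   0.69477823  6.10347931] [0.12556851 0.27484543 0.06379731] [-0.563  0.157  1.812 -0.     1.169 -0.214]
```

View pics/w8.png

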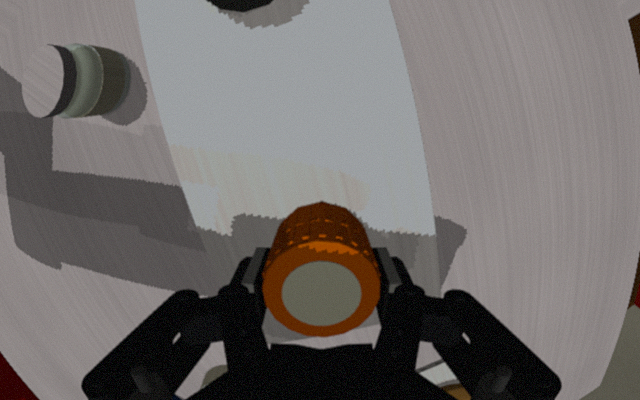

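The cap is gripped: opening 51 mm, pads either side of the disc at (322,293). Now a small trial turn about tool +z, which is clockwise from above.

Request:
step_arm(claw=[0.045,0.045,0.045,0.045], xyz=[[0,0,-0.001],[0,0,-0.001],[0,0,-0.001],[0,0,-0.001]], rot=[[0,0,0.03],[0,0,0.06],[0,0,0.09],[0,0,0.11]])

```text
time: 12.3
ee_pos: [0.5524, -0.2855, 0.1901]
eef_rot: [0.974, -0.226, 0.0, 0.001]
force: [-2.4, 0.1, 6.1]
opening: 0.601
```

Run:
```python
from h import *
st=status.observe(); print(st['time'],st['ee_pos'],st['opening'],st['force'],st['moment'],st['joint_positions'].round(3),st['effort'].round(2))
```

```text
12.3 [ 0.5524466  -0.2855117   0.19014307] 0.601241714258007 [-2.43202065  0.12363745  6.13452507] [-1.43818390e-03  3.42508737e-01  1.78769238e+00] [-0.563  0.157  1.812 -0.002  1.171 -0.107] [ -1.23 -38.2  -32.18   0.95  -0.52   1.68]
```

Clockwise from above binds: the moment rises to 1.8 N·m within about 6°. Now I reverse.

Request:
step_arm(claw=[0.045,0.045,0.045,0.045,0.045,0.045], xyz=[[0,0,0],[0,0,0],[0,0,0],[0,0,0],[0,0,0],[0,0,0]], rot=[[0,0,-0.06],[0,0,-0.12],[0,0,-0.18],[0,0,-0.24],[0,0,-0.3],[0,0,-0.3]])

```text
time: 12.9
ee_pos: [0.553, -0.2855, 0.1901]
eef_rot: [0.997, -0.08, 0.001, 0.0]
force: [0.8, 1.2, 5.3]
opening: 0.594
```

Run:
```python
from h import *
st=status.observe(); print(st['time'],st['ee_pos'],st['opening'],st['force'],st['moment'],st['joint_positions'].round(3))
```

```text
12.9 [ 0.55295652 -0.28549663  0.19014683] 0.5944539695500997 [0.83560539 1.16279285 5.30388371] [ 0.01705819 -0.05584744  0.07121245] [-0.563  0.157  1.812  0.     1.17  -0.404]
```

Counter-clockwise turns freely, with a moment of 0.07 N·m, so it's a right-hand thread. I'll continue to about 58°.

Request:
step_arm(claw=[0.045,0.045,0.045,0.045,0.045,0.045,0.045,0.045,0.045,0.045,0.045,0.045], xyz=[[0,0,0],[0,0,0],[0,0,0],[0,0,0],[0,0,0],[0,0,0],[0,0,0],[0,0,0],[0,0,0],[0,0,0],[0,0,0],[0,0,0]], rot=[[0,0,-0.08],[0,0,-0.16],[0,0,-0.24],[0,0,-0.32],[0,0,-0.4],[0,0,-0.48],[0,0,-0.56],[0,0,-0.64],[0,0,-0.72],[0,0,-0.8],[0,0,-0.8],[0,0,-0.8]])

```text
time: 14.1
ee_pos: [0.5529, -0.2855, 0.1901]
eef_rot: [0.949, 0.314, 0.001, 0.001]
force: [-0.4, 0.5, 5.3]
opening: 0.596
```

Run:
```python
from h import *
st=status.observe(); print(st['time'],st['ee_pos'],st['opening'],st['force'],st['moment'],st['joint_positions'].round(3))
```

```text
14.1 [ 0.55292159 -0.28548668  0.19013028] 0.5964137206396637 [-0.43873566  0.53914587  5.30734698] [ 0.09144762 -0.01933981  0.07096325] [-0.563  0.157  1.812  0.     1.17  -1.202]
```

Request:
step_arm(claw=[0.045,0.045,0.045,0.045,0.045], xyz=[[0,0,-0.002],[0,0,-0.004],[0,0,-0.006],[0,0,-0.008],[0,0,-0.008]], rot=[[0,0,0],[0,0,0],[0,0,0],[0,0,0],[0,0,0]])

```text
time: 14.6
ee_pos: [0.5523, -0.2852, 0.1971]
eef_rot: [0.949, 0.315, 0.0, -0.0]
force: [0.1, -0.0, -0.4]
opening: 0.596
```

It lifts 7 mm with no resistance. I'll raise it to about 10 cm above its seat.

Request:
step_arm(claw=[0.045,0.045,0.045,0.045,0.045,0.045,0.045,0.045,0.045,0.045], xyz=[[0,0,-0.01],[0,0,-0.02],[0,0,-0.035],[0,0,-0.055],[0,0,-0.075],[0,0,-0.088],[0,0,-0.093],[0,0,-0.093],[0,0,-0.093],[0,0,-0.093]], rot=[[0,0,0],[0,0,0],[0,0,0],[0,0,0],[0,0,0],[0,0,0],[0,0,0],[0,0,0],[0,0,0],[0,0,0]])

```text
time: 15.6
ee_pos: [0.5518, -0.2849, 0.2884]
eef_rot: [0.949, 0.315, -0.001, -0.001]
force: [0.4, -0.0, -0.6]
opening: 0.594
```

Run:
```python
from h import *
st,im=snap('wrist','w9'); print(st['time'],st['ee_pos'],st['opening'],st['force'],st['moment'])
_,s=snap('side','s9');_,t=snap('top','t9')
a=cv2.resize(im,(400,250));b=cv2.resize(s,(400,250));c=cv2.resize(t[130:280,200:490],(800,340),interpolation=cv2.INTER_CUBIC)
cv2.imwrite('pics/c9.png',np.vstack([np.hstack([a,b]),c]))
```

```text
15.6 [ 0.55179461 -0.28491909  0.28841039] 0.5937014963646782 [ 0.35902339 -0.02481875 -0.59223761] [-0.00186549 -0.02146397 -0.00472536]
```

View pics/c9.png

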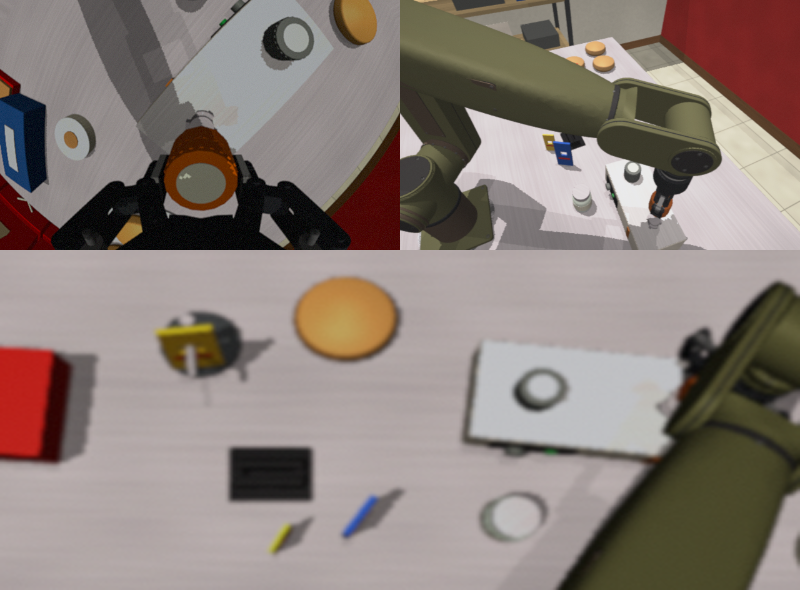

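The pictures show the cap in the gripper above its bare neck, the tag on its peg, and the grey cap, loaf, jar and gift box where they were. The gripper has risen 98 mm and the arm is still, so I'm handing in.

```bash
python3 -c "
from cell import finish_job
print(finish_job())"
```

```text
the job is handed in; nothing more can be done
None
```

The job is done and handed in at about 16 s of the 51 s allowed; no verdict was reported.

- **Tag:** I took the larger yellow tag from its holder, put its hole over the peg, lowered it until it touched at about 6 N, and let go. It tilted slightly as it settled. Later top views show it still hanging there.
- **Orange cap:** clockwise from above bound at 1.8 N·m within about 6°. Counter-clockwise turned freely at 0.07 N·m, so it is a right-hand thread. I turned it about 57° and lifted it without resistance. The gripper still holds it about 98 mm above its seat, open 51 mm.
- **Left alone:** the last top and wrist pictures show the grey cap, loaf, jar and red gift box where they were.

**Checks that disagreed or were blocked:** the top camera put the stand about 6 mm nearer the robot than the wrist camera did. I used the wrist values, which the side view mostly supported. In the last check the arm hid the tag from the side camera, so only the top view confirmed it was still on the peg.

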